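# Unstack the wire spools and put the parts tin back in its tray

## Task

Put the bench in order: take the stack of wire spools apart and stand each spool in the round dish of its own size (small, medium, large), and put the parts tin, which now stands in the medium dish, flat into the rectangular tray under the stack with its long side along the tray's long side. The tin will have to be set aside for a while, for which the cork pad is free. Keep the spools and the tin upright, set them down rather than drop them, and leave the device programmer where it lies.

Things in the scene. Friction and masses are not known exactly. Their poses are not given: they have to be found in the camera images.
- spool_small: Small wire spool: an upright cylinder of 36 mm diameter and 38 mm height, white plastic flanges and a full winding of copper wire, gripped across its diameter from above. At the start it is the top of the stack of three, standing loose on the medium spool. Origin: centre of the underside; z up along its axis. The three spools look alike but for size. Mass between 0.08 and 0.55 kg.
- spool_medium: Medium wire spool: an upright cylinder of 48 mm diameter and 42 mm height, white plastic flanges and a full winding of copper wire, gripped across its diameter from above. At the start it is the middle of the stack, between the large and the small spool. Origin: centre of the underside; z up along its axis. The three spools look alike but for size. Mass between 0.08 and 0.55 kg.
- spool_large: Large wire spool: an upright cylinder of 60 mm diameter and 46 mm height, white plastic flanges and a full winding of copper wire, gripped across its diameter from above. At the start it is the bottom of the stack, standing loose on the tray's floor. Origin: centre of the underside; z up along its axis. The three spools look alike but for size. Mass between 0.08 and 0.55 kg.
- tin: Parts tin: a closed plain steel box with a paper patch on its lid, 48 mm (its x) by 34 mm (its y) by 46 mm high. Origin: centre of the underside; z up. At the start it stands loose inside the medium dish, turned at any angle of up to 45 degrees to either side of the world axes. Best gripped across its 34 mm from above.
- dish_small: Small dish: a shallow round black plastic dish fixed to the bench, 54 mm inside and 62 mm outside diameter; floor 3 mm above the bench, rim 8 mm above the bench. It is the place of the small spool (36 mm). Origin: its centre, at bench height (3 mm below its floor); z up.
- dish_medium: Medium dish: a shallow round black plastic dish fixed to the bench, 66 mm inside and 74 mm outside diameter; floor 3 mm above the bench, rim 8 mm above the bench. It is the place of the medium spool (48 mm). Origin: its centre, at bench height (3 mm below its floor); z up.
- dish_large: Large dish: a shallow round black plastic dish fixed to the bench, 78 mm inside and 86 mm outside diameter; floor 3 mm above the bench, rim 8 mm above the bench. It is the place of the large spool (60 mm). Origin: its centre, at bench height (3 mm below its floor); z up.
- tray: Tray: a shallow rectangular black plastic tray fixed to the bench, inside 80 mm (its x) by 66 mm (its y), outside 88 by 74 mm; floor 3 mm above the bench, rim 8 mm above the bench. It is the place of the parts tin, but at the start the stack of spools (126 mm high in all) stands in it. Origin: its centre, at bench height (3 mm below its floor); z up.
- pad: Cork pad: a bare square of cork fixed to the bench, 80 by 80 mm and 4 mm thick, empty; something may be set aside on it meanwhile. Origin: centre of its underside, at bench height.
- programmer: Device programmer: a bystander, a flat black plastic box 34 mm (its x) by 70 mm (its y) by 18 mm high with a small green circuit board sticking out of one end (107 mm overall). Lies loose on the bench; leave it where it is. Origin: centre of the box's underside.
Mind the look-alikes: they are no part of the job. Leave any red look-alike of the spool_medium alone.

How it is judged (in metres and radians):
At the end, for the whole second after the job is handed in: Each spool stands upright (within 6 degrees) and at rest on the floor of the dish of its own size, its centre within 12 mm of the dish's centre; the tin stands flat on the floor of the tray, inside its rim (centre within 23 mm), its long side within 20 degrees of the tray's long side (horizontal distance between spool_small and dish_small below 0.012 m and z of spool_small in the frame of dish_small below 0.006 m and angle between each of spool_small, spool_medium, spool_large, tin's own z axis and vertical below 0.1 rad and linear speed of each of spool_small, spool_medium, spool_large, tin below 0.02 m/s and angular speed of each of spool_small, spool_medium, spool_large, tin below 0.2 rad/s and horizontal distance between spool_medium and dish_medium below 0.012 m and z of spool_medium in the frame of dish_medium below 0.006 m and horizontal distance between spool_large and dish_large below 0.012 m and z of spool_large in the frame of dish_large below 0.006 m and horizontal distance between tin and tray below 0.023 m and z of tin in the frame of tray below 0.006 m and angle between the x axis of tin and the x axis of tray, either way round below 0.35 rad); the robot touches nothing.
It fails at once if a spool or the tin is tipped over (more than 40 degrees) (angle between any of spool_small, spool_medium, spool_large, tin's own z axis and vertical above 0.7 rad).
It fails at once if a spool or the tin is dropped or slammed into its place (contact over 80 N) (contact force between spool_small and dish_small above 80 N or contact force between spool_medium and dish_medium above 80 N or contact force between spool_large and dish_large above 80 N or contact force between tin and tray above 80 N).
It fails at once if the device programmer is shifted by more than 30 mm (distance of programmer from where it was at the start of the episode above 0.03 m).
It also fails if it takes over 125 s, if anything falls off the work surface, if the arm or the gripper's body presses on something with over 40 N, if the wrist force passes 120 N, or if a joint passes its speed limit or range.

## Robot

A 6-joint arm with a two-finger parallel gripper is mounted at the origin on the work surface. World frame = base frame: x ahead of the robot, y to its left, z up, the work surface at z = 0. Lengths are in mm, angles in rad, forces in N, time in s.
With the tool pointing down it reaches from about 275 to 750 mm from the base axis. Payload 10.2 kg.
Tool frame: the origin (TCP) lies where the fingers leave the gripper's body, on its centre line; the fingertips stand 73 mm ahead of it and the grasp point (between the pads) lies 54 mm ahead of it; z points along the fingers, y is the line along which they close (so a half turn about z gives the same grasp; the last joint's range is limited). The gripper opens to 85 mm and grips with 20 to 120 N. Pads are 22 mm wide; open, the fingers measure 114 mm over their backs; the gripper's body (76 mm by 85 mm) begins 54 mm behind the grasp point. The pads swing forward as they close: fully open they stand 13 mm farther back than shut.
Start: joints at [0.99, 0.313, 1.498, -0, 1.331, -0.223], TCP at [183.876, 491.753, 303.894] pointing down, gripper open.
Joint ranges: [-2.94, 2.94], [-0.97, 2.17], [0.19, 2.56], [-1.23, 4.37], [0.02, 3.11], [-2.88, 2.88]. Speed limits (rad/s): [2.39, 2.39, 3.01, 3.14, 3.14, 3.14].

## Interface

Orientations are given as a unit quaternion [w, x, y, z].
In Python, from rig import ctrl gives the robot as it stands.
- The arm moves only by the shell command python3 -m creep 'ROWS' [OPENING] [FORCE]. ROWS is JSON, a list that holds one entry, the list of rows, each a list of 6 numbers: the shift along the world's x, y, z in units of 25 mm (1.0 is 25 mm), then the turn, a rotation vector about the world's x, y, z in units of 5 degrees (1.0 is 5 degrees). In form: [[[x, y, z, ax, ay, az], ...]]. A call has 1 to 20 rows; each row is the pose to reach, as a shift and turn from the pose commanded when the call began; what a row does not reach only later rows make up. A row lasts 1/12 s, in which the tool goes at most 41.7 mm and 7.16 degrees, less where a joint would pass 70% of its speed; a pose out of reach is approached as far as the arm can. A call with a gripper value outside its range is refused whole. OPENING is the finger opening in mm, from 0 to 85.4, set as the call begins (- or left out, the last holds). The fingers move at their own pace and stop on an object; FORCE is the grip in N (left out, the last holds). Time passes only in rows, so rows that repeat a pose let the fingers close. It gives the time, the measured TCP pose, the force, the opening and the grip force at its end, in the units of the state.
- ctrl.sense(): the state, without advancing time (a new reading comes with each control period).
- ctrl.capture(name): name is "scene" or "top" or "wrist"; returns a dict with "image" (400x640x3 uint8, red, green, blue), "fx", "fy", "cx", "cy" (pixels), "R" (3x3) and "t" (3): a world point X has camera coordinates R X + t. Camera axes: x right, y down, z forward; pixel columns grow to the right and rows downward; lengths in mm; the calibration is good to about 2 mm. A picture is of the moment at which its call begins. There is no depth.
- ctrl.finish_job(): hands the job in; it is judged then, once.
The state is a dict: "time_s": time; "joints": joint angles; "dq": joint speeds; "tau": joint torques, N m; "eef_pos": TCP position; "ee_rot": TCP orientation; "force": force on the tool from outside, world axes, zero at the start; "wrist_torque": the same for the moment, N m; "grip_width": opening from 0.0 (shut) to 1.0 (fully open); "grip_force": force on a finger pad.
Only numpy, scipy, OpenCV 4.12 (cv2) and the standard library are available. Lean on these libraries where they do the work, as an engineer would, in place of code of your own. Each camera call takes 0.05 s, during which the arm holds its last target. There are 200 camera calls.

## Working session

There is one attempt and no reset: what is moved stays moved. The work goes in short steps, Python scripts to look and compute and a shell command to move; the robot and the scene stay as the last step left them, time stands still between calls to the robot, and variables do not carry over. Pictures are saved under pics/ and viewed, at most 14 in all, crops included, and the job is handed in when it is done.

```bash
mkdir -p pics; ls; python3 - <<'E'
from rig import ctrl
import cv2
print(ctrl.sense())
for n in ["scene","top"]:
    c=ctrl.capture(n); cv2.imwrite(f"pics/{n}0.png",c["image"][:,:,::-1])
    print(n,c["fx"],c["fy"],c["cx"],c["cy"],c["R"],c["t"])
E
```

```text
pics
{'time_s': 0.0, 'joints': array([ 9.89625969e-01,  3.13450497e-01,  1.49845272e+00,  1.96404802e-05,
        1.33104498e+00, -2.23402335e-01]), 'dq': array([ 0.00010524, -0.00091032,  0.00024762,  0.00210308, -0.00112209,
        0.00030864]), 'tau': array([ 1.28915242e-03, -4.12258029e+01, -2.59752399e+01, -6.53616144e-05,
        3.98667500e-03, -6.12600232e-06]), 'eef_pos': array([183.75619714, 491.60196367, 303.32888785]), 'ee_rot': array([-2.74138343e-04,  1.77933764e-01,  9.84042233e-01, -6.19926572e-04]), 'force': array([-0.83879408,  0.32340509,  0.06608648]), 'wrist_torque': array([0.01913455, 0.00072339, 0.07331943]), 'grip_force': 0.0, 'grip_width': 1.001807474722193}
scene 364.61348641400656 364.61348641400656 316.8215218362868 194.15737352734783 [[ 0.65850028  0.7525795   0.00121756]
 [ 0.60038705 -0.52435639 -0.60380937]
 [-0.45377612  0.39833965 -0.79712782]] [-353.52975704 -281.35413321 1160.53321529]
top 465.87329457217754 465.87329457217754 325.58347576907585 202.80127797324042 [[ 0.06070513 -0.99815085 -0.00312413]
 [-0.97589108 -0.05869338 -0.2102182 ]
 [ 0.20964611  0.01581013 -0.9776495 ]] [-49.68354225 561.37348938 860.62351002]
```

View pics/top0.png

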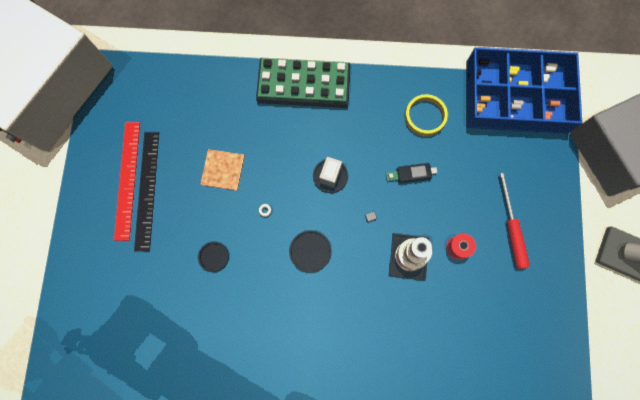

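View pics/scene0.png

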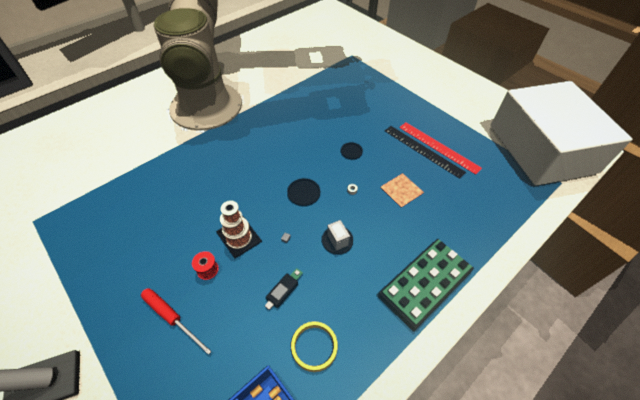

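The top view shows the pad (222,169), tin in the medium dish (331,173), small dish (214,257), large dish (310,251), tray with the stack (409,256), red decoy (461,246) and programmer (413,173). The scene view agrees with this. I'll enlarge a crop next.

```bash
cat > h.py <<'E'
import numpy as np, cv2
from rig import ctrl
def w(c,u,v,z):
    d=c["R"].T@np.array([(u-c["cx"])/c["fx"],(v-c["cy"])/c["fy"],1]); o=-c["R"].T@c["t"]
    return (o+d*(z-o[2])/d[2]).round(1)
def px(c,X):
    p=c["R"]@np.array(X)+c["t"]; return np.array([c["cx"]+c["fx"]*p[0]/p[2],c["cy"]+c["fy"]*p[1]/p[2]])
def crop(c,u0,v0,u1,v1,s,name):
    cv2.imwrite("pics/"+name,cv2.resize(np.ascontiguousarray(c["image"][v0:v1,u0:u1,::-1]),None,fx=s,fy=s,interpolation=cv2.INTER_CUBIC))
E
python3 - <<'E'
from h import *
c=ctrl.capture("top")
crop(c,300,140,500,290,4,"cropA.png")
for n,u,v,z in [("pad",222,169.5,4),("dm",330.5,175.5,8),("ds",213.5,257,8),("dl",310.5,251.5,8),("prog",413,173,18),("red",461,246,40)]: print(n,w(c,u,v,z))
E
```

```text
pad [634.5 210.    4. ]
dm [634.  -21.7   8. ]
ds [447.9 206.4   8. ]
dl [471.    9.7   8. ]
prog [ 647.  -193.9   18. ]
red [ 496.4 -287.9   40. ]
```

View pics/cropA.png

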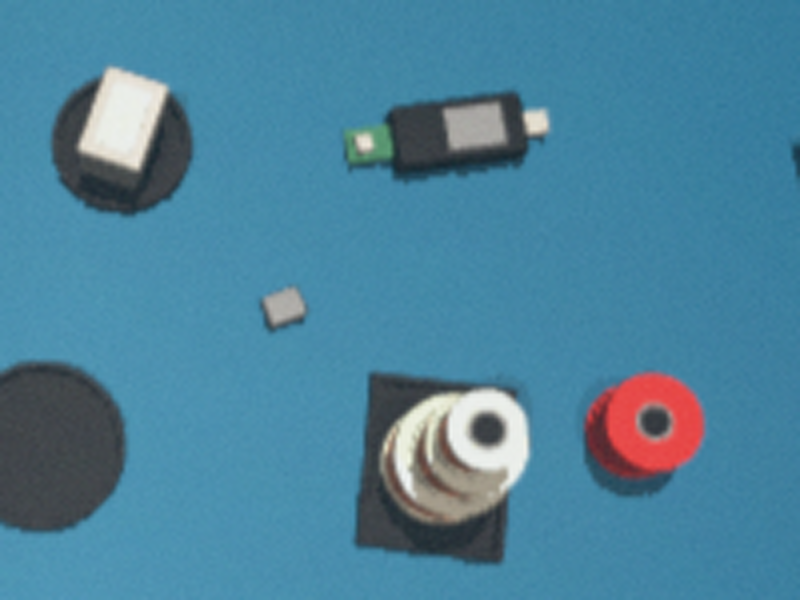

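```bash
python3 - <<'E'
from h import *
c=ctrl.capture("top")
f=lambda x,y,z:w(c,x/4+300-.375,y/4+140-.375,z)
T=[f(x,y,49)[:2] for x,y in [(110,68),(168,85),(148,163),(79,148)]]
def rect(T,n):
    T=np.array(T);print(n,T.mean(0))
    for i in range(4):
        d=T[(i+1)%4]-T[i];print("  len",np.hypot(*d).round(1),"ang",np.degrees(np.arctan2(d[1],d[0])).round(1))
rect(T,"tin")
rect([f(x,y,8)[:2] for x,y in [(372,374),(517,389),(502,562),(357,546)]],"tray")
print("small",f(487,430,129),"diam",f(446,430,129),f(529,430,129))
print("dm",f(122,142,8),f(53,142,8),f(191,142,8),"dl y",f(40,362,8),f(40,531,8),f(125,446,8))
s=ctrl.capture("scene")
for n,u,v,z in [("ds",351.5,150.5,8),("dl",304,192,8),("pad",402,190,4),("smalltop",231,208,129)]:print(n,w(s,u,v,z))
crop(s,200,130,440,270,3.3,"cropB.png")
E
```

```text
tin [637.25 -22.6 ]
  len 31.0 ang -103.6
  len 42.3 ang 169.2
  len 35.8 ang 80.8
  len 45.1 ang -16.9
tray [ 473.25 -191.  ]
  len 74.7 ang -92.5
  len 88.5 ang 175.9
  len 73.3 ang 87.3
  len 88.2 ang -3.2
small [ 477.9 -192.4  129. ] diam [ 476.8 -174.2  129. ] [ 479.1 -211.1  129. ]
dm [634.8 -20.8   8. ] [632.6  15.6   8. ] [636.9 -57.2   8. ] dl y [514.9  14.5   8. ] [428.7   8.6   8. ] [474.3 -31.8   8. ]
ds [450.7 205.8   8. ]
dl [475.7   9.5   8. ]
pad [636.4 208.2   4. ]
smalltop [ 480.7 -190.   129. ]
```

View pics/cropB.png

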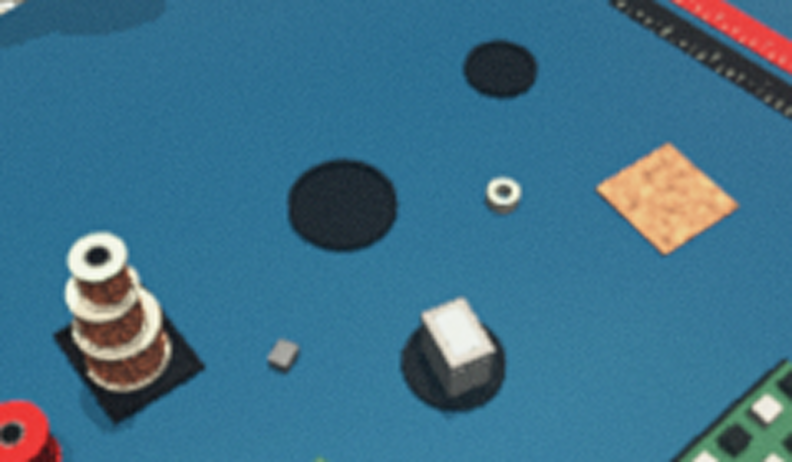

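Both cameras agree to about 3 mm: small spool top at (479,-191), tray (473,-191, -3°), tin (637,-22, about -12°). The crop shows the stack is a little off-centre. I'll go above the stack.

```bash
python3 -m creep '[[[0.5,-1,0,0,0,0],[1.1,-2.6,0,0,0,0],[1.8,-4.2,0,0,0,0],[2.5,-5.8,0,0,0,0],[3.2,-7.4,0,0,0,0],[3.9,-9,0,0,0,0],[4.6,-10.6,0,0,0,0],[5.3,-12.2,0,0,0,0],[6,-13.8,0,0,0,0],[6.7,-15.4,0,0,0,0],[7.4,-17,-0.2,0,0,0],[8,-18.6,-0.5,0,0,0],[8.7,-20.2,-0.8,0,0,0],[9.4,-21.8,-1.1,0,0,0],[10.1,-23.4,-1.4,0,0,0],[10.8,-25,-1.8,0,0,0],[11.3,-26.3,-2,0,0,0],[11.6,-27,-2,0,0,0],[11.8,-27.3,-2,0,0,0],[11.8,-27.3,-2,0,0,0]]]' 60 30; python3 - <<'E'
from h import *
c=ctrl.capture("wrist"); cv2.imwrite("pics/w1.png",c["image"][:,:,::-1])
print(ctrl.sense()["eef_pos"], px(c,[479,-191,129]))
E
```

```text
time_s: 1.92
eef_pos: [479.4, -193.2, 253.0]
ee_rot: [-0.0, 0.179, 0.984, 0.0]
force: [0.4, 1.0, 0.2]
grip_width: 0.703
grip_force: 0.0
[ 478.82047593 -191.43247678  253.27029526] [324.96633906 210.00828099]
```

View pics/w1.png

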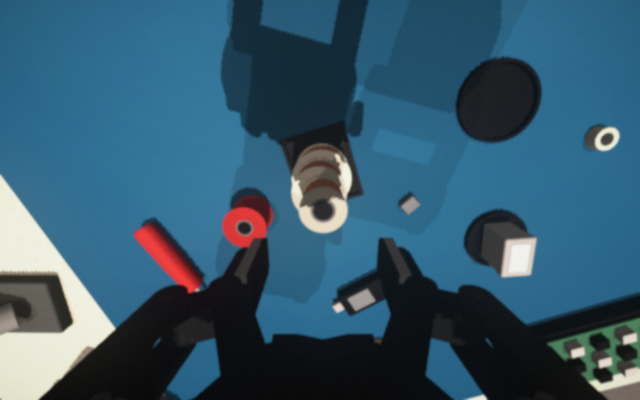

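The wrist view shows the small spool's top at (323,212) against a predicted (325,210), centred between the fingers. I'll descend and grip.

```bash
python3 -m creep '[[[0,0,-0.8,0,0,0],[0,0,-1.6,0,0,0],[0,0,-2.4,0,0,0],[0,0,-2.9,0,0,0],[0,0,-3.2,0,0,0],[0,0,-3.3,0,0,0],[0,0,-3.3,0,0,0]]]' 60 30 && python3 -m creep '[[[0,0,0,0,0,0],[0,0,0,0,0,0],[0,0,0,0,0,0],[0,0,0,0,0,0],[0,0,0,0,0,0],[0,0,0,0,0,0],[0,0,0,0,0,0],[0,0,0,0,0,0]]]' 30 30
```

```text
time_s: 2.55
eef_pos: [478.8, -190.1, 171.6]
ee_rot: [-0.0, 0.178, 0.984, 0.0]
force: [-0.1, -1.0, 0.5]
grip_width: 0.702
grip_force: 0.0
time_s: 3.22
eef_pos: [479.2, -190.9, 172.5]
ee_rot: [0.001, 0.178, 0.984, -0.0]
force: [-1.5, 1.6, 7.2]
grip_width: 0.414
grip_force: 29.8
```

```bash
python3 -m creep '[[[0,0,0.2,0,0,0],[0,0,0.5,0,0,0],[0,0,0.9,0,0,0],[0,0.4,1.2,0,0,0],[-0.1,1.2,1.2,0,0,0],[-0.2,2.2,1.2,0,0,0],[-0.3,3.4,1.2,0,0,0],[-0.4,4.7,1.2,0,0,0],[-0.5,6,1.0,0,0,0],[-0.6,7.3,0.7,0,0,0],[-0.7,8.6,0.3,0,0,0],[-0.8,9.9,-0.2,0,0,0],[-0.9,11.2,-0.7,0,0,0],[-1,12.5,-1.2,0,0,0],[-1.1,13.7,-1.6,0,0,0],[-1.15,14.7,-1.9,0,0,0],[-1.2,15.4,-2,0,0,0],[-1.2,15.8,-2,0,0,0],[-1.2,15.9,-2,0,0,0],[-1.2,15.9,-2,0,0,0]]]' 30 60; python3 - <<'E'
from h import *
c=ctrl.capture("wrist"); crop(c,120,60,520,360,2,"w2.png")
print(ctrl.sense()["eef_pos"], px(c,[449.5,206,8]))
t=ctrl.capture("top"); crop(t,300,140,500,290,4,"cropC.png")
E
```

```text
time_s: 4.88
eef_pos: [449.0, 207.0, 122.0]
ee_rot: [0.0, 0.178, 0.984, 0.0]
force: [-0.0, 0.1, -1.5]
grip_width: 0.404
grip_force: 59.8
[449.07460744 206.39528256 121.91945522] [321.15914198 217.46143229]
```

View pics/w2.png

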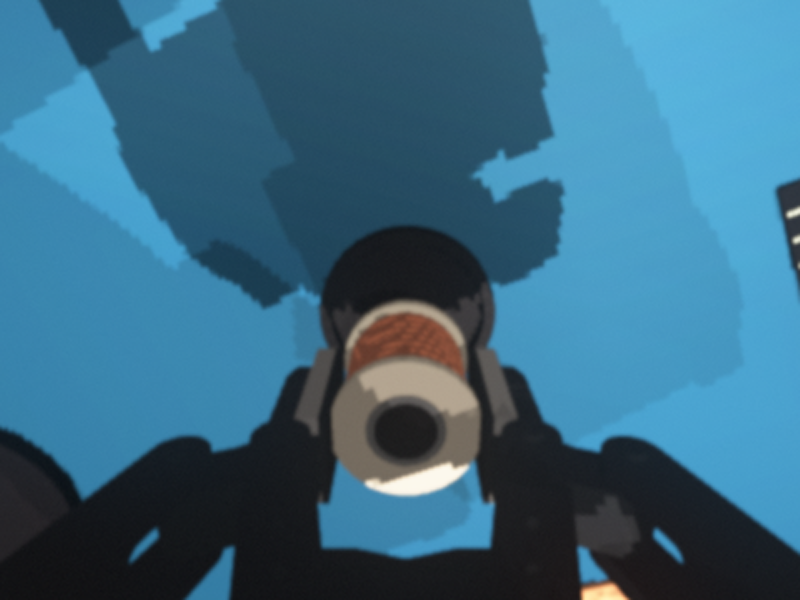

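View pics/cropC.png

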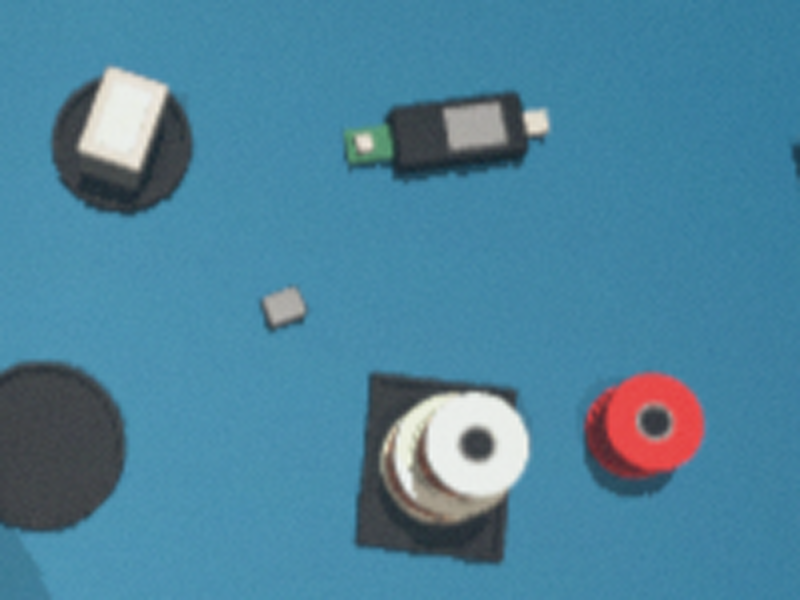

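The dish's outer circle is centred at about (323,216) against a predicted (321,217), and the spool hangs upright. The medium spool stands with its top at crop (478,443). I'll lower the small one.

```bash
python3 -m creep '[[[0,0,-0.3,0,0,0],[0,0,-0.7,0,0,0],[0,0,-1.1,0,0,0],[0,0,-1.3,0,0,0],[0,0,-1.4,0,0,0],[0,0,-1.44,0,0,0],[0,0,-1.48,0,0,0],[0,0,-1.5,0,0,0],[0,0,-1.52,0,0,0],[0,0,-1.52,0,0,0]]]' 30 60; python3 - <<'E'
from h import *
c=ctrl.capture("top")
f=lambda x,y,z:w(c,x/4+300-.375,y/4+140-.375,z)
print("medium",f(478,443,91),f(425,443,91),f(530,443,91))
E
```

```text
time_s: 5.82
eef_pos: [448.7, 206.7, 84.6]
ee_rot: [-0.0, 0.178, 0.984, -0.0]
force: [-8.3, -3.4, 14.0]
grip_width: 0.406
grip_force: 61.5
medium [ 476.5 -195.8   91. ] [ 475.  -171.1   91. ] [ 478. -220.   91.]
```

It has touched down at 14 N. I'll release, lift, and go above the tin, turning +8°.

```bash
python3 -m creep '[[[0,0,0,0,0,0],[0,0,0,0,0,0],[0,0,0,0,0,0],[0,0,0,0,0,0],[0,0,0.5,0,0,0],[0,0,1.3,0,0,0],[0,0,2.2,0,0,0],[0.4,-0.5,3,0,0,0],[1.2,-1.5,3.2,0,0,0.4],[2.2,-2.7,3.2,0,0,0.8],[3.2,-3.9,3.2,0,0,1.2],[4.2,-5.1,3.2,0,0,1.6],[5.2,-6.3,3.2,0,0,1.6],[6.1,-7.4,3.2,0,0,1.6],[6.9,-8.4,3.2,0,0,1.6],[7.4,-9,3.2,0,0,1.6],[7.5,-9.15,3.2,0,0,1.6],[7.5,-9.15,3.2,0,0,1.6],[7.5,-9.15,3.2,0,0,1.6]]]' 58 30; python3 - <<'E'
from h import *
c=ctrl.capture("wrist"); crop(c,170,100,470,325,2.66,"w3.png")
print(ctrl.sense()["eef_pos"], px(c,[637,-22,49]))
t=ctrl.capture("top"); crop(t,180,220,250,290,6,"t3.png")
E
```

```text
time_s: 7.45
eef_pos: [635.8, -21.3, 163.1]
ee_rot: [-0.001, 0.109, 0.994, 0.0]
force: [0.0, -0.6, -0.3]
grip_width: 0.676
grip_force: 0.0
[635.75642465 -20.85175259 163.26044071] [321.98877689 218.34751844]
```

View pics/w3.png

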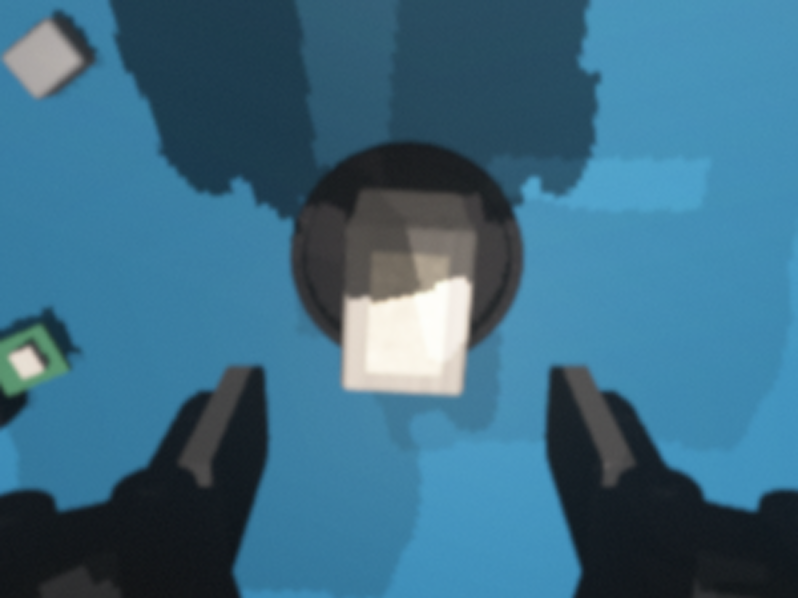

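View pics/t3.png

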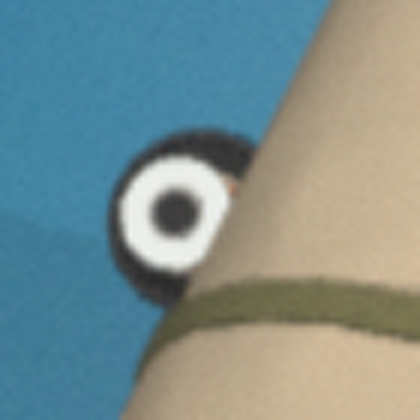

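Small spool stands in its dish. The tin's lid centre is at (323,217) against a predicted (322,218), turned about 3° from the fingers, which is fine to grip.

```bash
python3 -m creep '[[[0,0,-0.7,0,0,0],[0,0,-1.5,0,0,0],[0,0,-2.2,0,0,0],[0,0,-2.7,0,0,0],[0,0,-3,0,0,0],[0,0,-3.1,0,0,0],[0,0,-3.1,0,0,0]]]' 58 30 && python3 -m creep '[[[0,0,0,0,0,0],[0,0,0,0,0,0],[0,0,0,0,0,0],[0,0,0,0,0,0],[0,0,0,0,0,0],[0,0,0,0,0,0],[0,0,0,0,0,0],[0,0,0,0,0,0],[0,0,0,0,0,0]]]' 28 40
```

```text
time_s: 8.13
eef_pos: [636.4, -21.7, 85.9]
ee_rot: [-0.0, 0.109, 0.994, 0.0]
force: [-1.6, 0.8, 0.5]
grip_width: 0.681
grip_force: 0.0
time_s: 8.88
eef_pos: [636.9, -22.1, 87.1]
ee_rot: [0.001, 0.109, 0.994, -0.0]
force: [-1.8, 1.5, 6.9]
grip_width: 0.4
grip_force: 39.4
```

```bash
python3 -m creep '[[[0,0,0.3,0,0,0],[0,0,0.8,0,0,0],[0,0.3,1.2,0,0,0],[0,1,1.3,0,0,0],[0,2,1.3,0,0,0],[0,3.2,1.3,0,0,0],[0,4.4,1.3,0,0,0],[0,5.6,1.3,0,0,0],[0,6.8,1.3,0,0,0],[0,7.9,1.2,0,0,0],[0,8.7,0.9,0,0,0],[0,9.1,0.6,0,0,0],[0,9.2,0.35,0,0,0],[0,9.2,0.2,0,0,0],[0,9.2,0.1,0,0,0],[0,9.2,0.06,0,0,0],[0,9.2,0.04,0,0,0],[0,9.2,0.04,0,0,0]]]' 28 60
```

```text
time_s: 10.38
eef_pos: [636.7, 206.9, 88.2]
ee_rot: [0.0, 0.11, 0.994, 0.0]
force: [-4.1, 1.4, 6.7]
grip_width: 0.394
grip_force: 59.4
```

```bash
python3 -m creep '[[[0,0,0,0,0,0],[0,0,0,0,0,0],[0,0,0,0,0,0],[0,0,0.5,0,0,0],[0,0,1.4,0,0,0],[-0.1,-0.2,2.5,0,0,0],[-0.4,-1,3.5,0,0,0],[-0.9,-2.2,4.1,0,0,0],[-1.4,-3.6,4.1,0,0,0],[-2,-5.1,4.1,0,0,0],[-2.6,-6.6,4.1,0,0,0],[-3.2,-8.1,4.1,0,0,0],[-3.8,-9.6,4.1,0,0,0],[-4.4,-11.1,4.1,0,0,0],[-5,-12.6,4.1,0,0,0],[-5.6,-14.1,4.1,0,0,0],[-6.1,-15.4,4.1,0,0,0],[-6.35,-16,4.1,0,0,0],[-6.4,-16.15,4.1,0,0,0],[-6.4,-16.15,4.1,0,0,0]]]' 66 30; python3 - <<'E'
from h import *
c=ctrl.capture("wrist"); crop(c,170,100,470,325,2.66,"w4.png")
print(ctrl.sense()["eef_pos"], (px(c,[476.5,-195.8,91])-[170,100])*2.66, (px(c,[476.5,-171.8,91])-[170,100])*2.66)
E
```

```text
time_s: 12.05
eef_pos: [476.2, -196.7, 190.1]
ee_rot: [0.0, 0.11, 0.994, -0.0]
force: [0.1, 1.2, -0.6]
grip_width: 0.774
grip_force: 0.0
[ 476.50735984 -195.63484428  189.95275211] [410.13602667 333.36881562] [506.34504406 313.74660676]
```

View pics/w4.png

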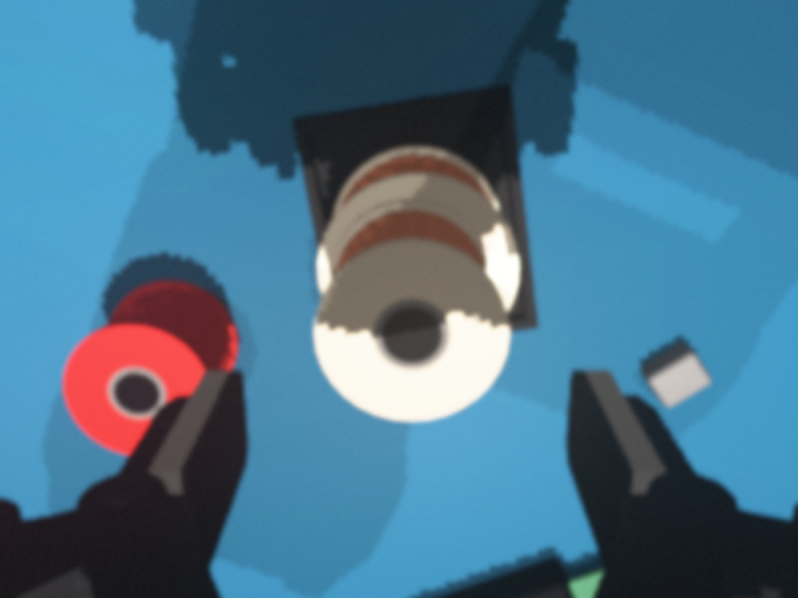

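The medium spool's top centre is at crop (412,332) against a predicted (410,333). I'll descend and grip.

```bash
python3 -m creep '[[[0,0,-0.7,0,0,0],[0,0,-1.4,0,0,0],[0,0,-2,0,0,0],[0,0,-2.35,0,0,0],[0,0,-2.5,0,0,0],[0,0,-2.5,0,0,0]]]' 66 30 && python3 -m creep '[[[0,0,0,0,0,0],[0,0,0,0,0,0],[0,0,0,0,0,0],[0,0,0,0,0,0],[0,0,0,0,0,0],[0,0,0,0,0,0],[0,0,0,0,0,0],[0,0,0,0,0,0]]]' 42 30
```

```text
time_s: 12.6
eef_pos: [476.6, -195.0, 126.6]
ee_rot: [-0.0, 0.108, 0.994, 0.0]
force: [0.0, -0.7, 1.3]
grip_width: 0.772
grip_force: 0.0
time_s: 13.27
eef_pos: [476.8, -195.9, 127.8]
ee_rot: [0.001, 0.109, 0.994, -0.0]
force: [0.4, 0.7, 6.0]
grip_width: 0.554
grip_force: 31.4
```

```bash
python3 -m creep '[[[0,0,0.2,0,0,0],[0,0,0.5,0,0,0],[0,0,0.9,0,0,0],[0.3,0.3,1,0,0,0],[0.9,1,1,0,0,0],[1.7,1.9,1,0,0,0],[2.6,2.9,0.8,0,0,0],[3.5,3.9,0.5,0,0,0],[4.4,4.9,0.1,0,0,0],[5.2,5.8,-0.4,0,0,0],[5.9,6.5,-0.8,0,0,0],[6.2,6.9,-0.9,0,0,0],[6.3,7,-1,0,0,0],[6.3,7,-1,0,0,0],[6.3,7,-1,0,0,0]]]' 42 60; python3 - <<'E'
from h import *
c=ctrl.capture("wrist"); crop(c,170,100,470,325,2.66,"w5.png")
print(ctrl.sense()["eef_pos"], (px(c,[634.5,-21.2,8])-[170,100])*2.66)
t=ctrl.capture("top"); crop(t,300,160,500,310,4,"cropD.png")
E
```

```text
time_s: 14.52
eef_pos: [633.5, -21.5, 102.4]
ee_rot: [0.0, 0.109, 0.994, -0.0]
force: [0.5, -0.5, -2.0]
grip_width: 0.549
grip_force: 62.2
[633.54462118 -21.83591567 102.63337351] [408.58765718 344.68170659]
```

View pics/w5.png

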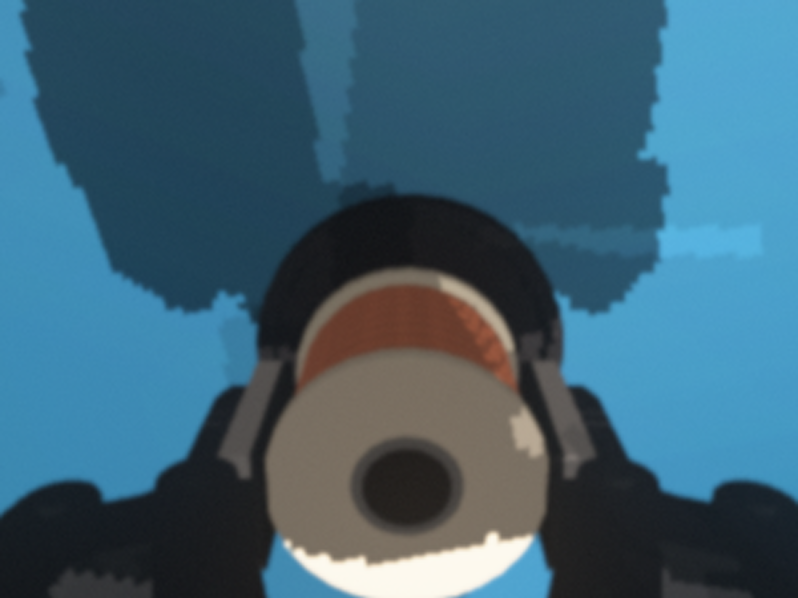

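View pics/cropD.png

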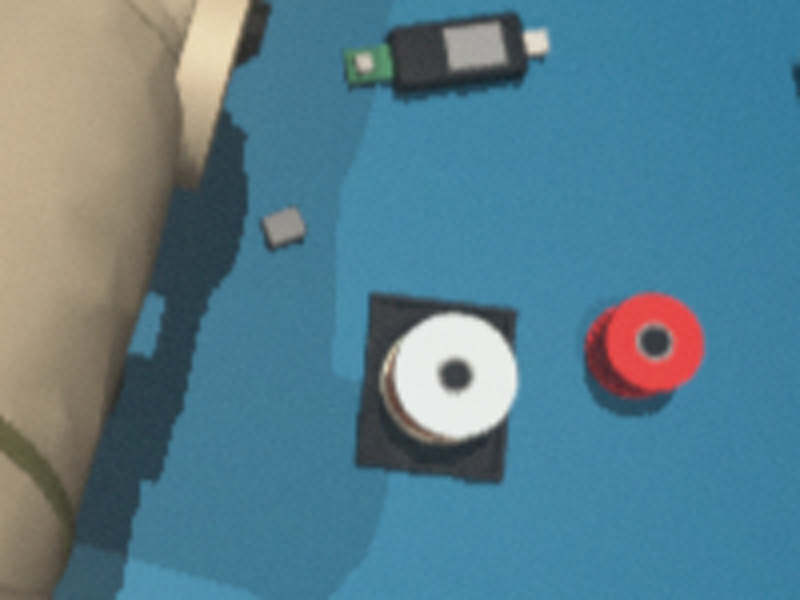

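The dish is centred at about (410,346) against a predicted (409,345). The large spool's top is at crop (456,375). I'll lower the medium one.

```bash
python3 -m creep '[[[0,0,-0.3,0,0,0],[0,0,-0.6,0,0,0],[0,0,-0.72,0,0,0],[0,0,-0.78,0,0,0],[0,0,-0.81,0,0,0],[0,0,-0.84,0,0,0],[0,0,-0.84,0,0,0]]]' 42 60; python3 - <<'E'
from h import *
c=ctrl.capture("top")
f=lambda x,y,z:w(c,x/4+300-.375,y/4+160-.375,z)
print("large",f(456,375,49),f(393,375,49),f(519,375,49))
E
```

```text
time_s: 15.2
eef_pos: [633.7, -21.0, 82.0]
ee_rot: [-0.0, 0.109, 0.994, -0.0]
force: [-6.7, -1.6, 9.2]
grip_width: 0.549
grip_force: 63.6
large [ 475.2 -193.2   49. ] [ 473.3 -162.5   49. ] [ 477.  -223.8   49. ]
```

```bash
python3 -m creep '[[[0,0,0,0,0,0],[0,0,0,0,0,0],[0,0,0,0,0,0],[0,0,0.5,0,0,0],[0,0,1.3,0,0,0],[0,0,2.2,0,0,0],[-0.3,-0.3,3,0,0,0],[-0.9,-1,3.2,0,0,0],[-1.8,-1.9,3.2,0,0,0],[-2.8,-3,3.2,0,0,0],[-3.8,-4.1,3.2,0,0,0],[-4.7,-5.1,3.2,0,0,0],[-5.5,-6,3.2,0,0,0],[-6.1,-6.6,3.2,0,0,0],[-6.3,-6.85,3.2,0,0,0],[-6.35,-6.9,3.2,0,0,0],[-6.35,-6.9,3.2,0,0,0]]]' 78 30; python3 - <<'E'
from h import *
c=ctrl.capture("wrist"); crop(c,120,60,520,360,1.5,"w6.png")
print(ctrl.sense()["eef_pos"], (px(c,[475.2,-193.2,49])-[120,60])*1.5)
E
```

```text
time_s: 16.67
eef_pos: [475.5, -193.2, 161.4]
ee_rot: [0.0, 0.109, 0.994, -0.0]
force: [-0.5, -0.1, -0.6]
grip_width: 0.916
grip_force: 0.0
[ 475.78229119 -192.75987053  161.23850923] [303.98486686 235.2254102 ]
```

View pics/w6.png

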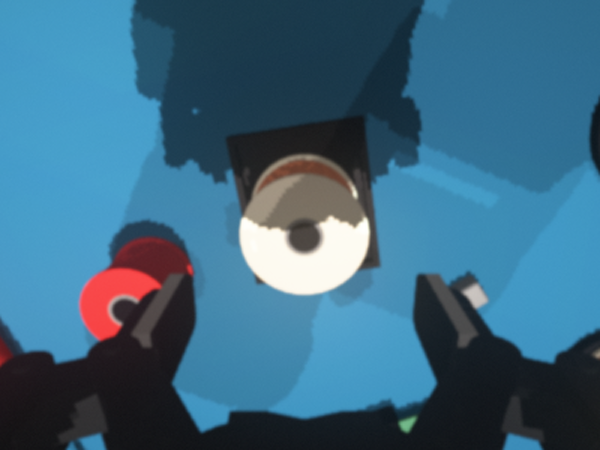

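The large spool's top is at (305,236), as predicted, and the fingers clear the red decoy. I'll descend and grip.

```bash
python3 -m creep '[[[0,0,-0.7,0,0,0],[0,0,-1.4,0,0,0],[0,0,-2.1,0,0,0],[0,0,-2.6,0,0,0],[0,0,-2.9,0,0,0],[0,0,-3,0,0,0],[0,0,-3,0,0,0]]]' 78 30 && python3 -m creep '[[[0,0,0,0,0,0],[0,0,0,0,0,0],[0,0,0,0,0,0],[0,0,0,0,0,0],[0,0,0,0,0,0],[0,0,0,0,0,0],[0,0,0,0,0,0]]]' 54 30
```

```text
time_s: 17.3
eef_pos: [475.5, -192.7, 85.7]
ee_rot: [-0.0, 0.108, 0.994, 0.0]
force: [0.4, -0.5, 0.2]
grip_width: 0.913
grip_force: 0.0
time_s: 17.88
eef_pos: [475.6, -193.4, 86.8]
ee_rot: [0.001, 0.109, 0.994, -0.0]
force: [-0.2, 1.6, 6.2]
grip_width: 0.691
grip_force: 33.0
```

```bash
python3 -m creep '[[[0,0,0.2,0,0,0],[0,0,0.6,0,0,0],[0,0.1,1.1,0,0,0],[0,0.6,1.3,0,0,0],[0,1.5,1.3,0,0,0],[0,2.6,1.3,0,0,0],[0,3.7,1.3,0,0,0],[0,4.8,1.3,0,0,0],[-0.1,5.9,1.3,0,0,0],[-0.1,6.9,1.2,0,0,0],[-0.1,7.7,1.1,0,0,0],[-0.1,8.05,1,0,0,0],[-0.1,8.1,0.9,0,0,0],[-0.1,8.1,0.9,0,0,0]]]' 54 70; python3 - <<'E'
from h import *
c=ctrl.capture("wrist"); crop(c,120,60,520,360,1.5,"w7.png")
print(ctrl.sense()["eef_pos"], (px(c,[473,10,8])-[120,60])*1.5)
E
```

```text
time_s: 19.05
eef_pos: [472.3, 9.5, 108.0]
ee_rot: [-0.0, 0.108, 0.994, -0.0]
force: [0.3, 0.2, -4.2]
grip_width: 0.686
grip_force: 76.3
[472.5277824    8.89860858 108.24874911] [305.61117866 248.38216675]
```

View pics/w7.png

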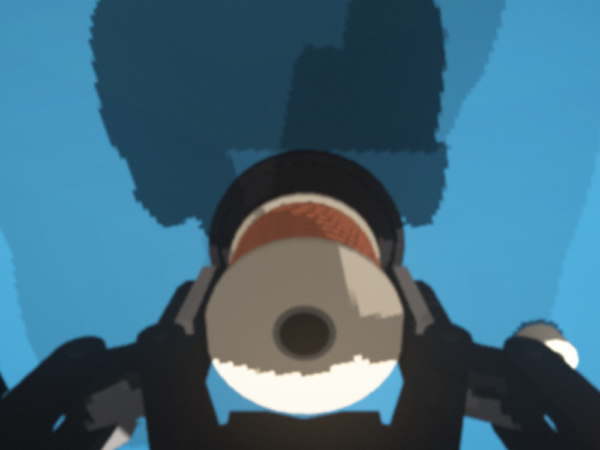

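The dish is centred at about (306,248), as predicted. I'll lower, release, and return to the tin on the pad.

```bash
python3 -m creep '[[[0,0,-0.3,0,0,0],[0,0,-0.6,0,0,0],[0,0,-0.76,0,0,0],[0,0,-0.83,0,0,0],[0,0,-0.87,0,0,0],[0,0,-0.9,0,0,0],[0,0,-0.9,0,0,0]]]' 54 70
```

```text
time_s: 19.68
eef_pos: [472.1, 8.8, 87.1]
ee_rot: [-0.001, 0.109, 0.994, -0.0]
force: [-12.2, -1.7, 19.8]
grip_width: 0.686
grip_force: 79.6
```

```bash
python3 -m creep '[[[0,0,0,0,0,0],[0,0,0,0,0,0],[0,0,0,0,0,0],[0,0,0.5,0,0,0],[0,0,1.3,0,0,0],[0,0,2.2,0,0,0],[0.3,0.4,3,0,0,0],[0.9,1.1,3.2,0,0,0],[1.8,2.2,3.2,0,0,0],[2.8,3.4,3.2,0,0,0],[3.8,4.6,3.2,0,0,0],[4.7,5.7,3.2,0,0,0],[5.5,6.7,3.2,0,0,0],[6.2,7.5,3.2,0,0,0],[6.5,7.85,3.2,0,0,0],[6.55,7.95,3.2,0,0,0],[6.55,7.95,3.2,0,0,0]]]' 76 30; python3 - <<'E'
from h import *
c=ctrl.capture("wrist"); crop(c,120,60,520,360,1.5,"w8.png")
print(ctrl.sense()["eef_pos"], (px(c,[636.4,208,50])-[120,60])*1.5)
E
```

```text
time_s: 21.1
eef_pos: [636.3, 208.3, 165.2]
ee_rot: [-0.0, 0.109, 0.994, -0.0]
force: [0.3, -0.4, 0.2]
grip_width: 0.894
grip_force: 0.0
[636.05597785 207.63679147 165.48110078] [303.61208758 234.23359786]
```

View pics/w8.png

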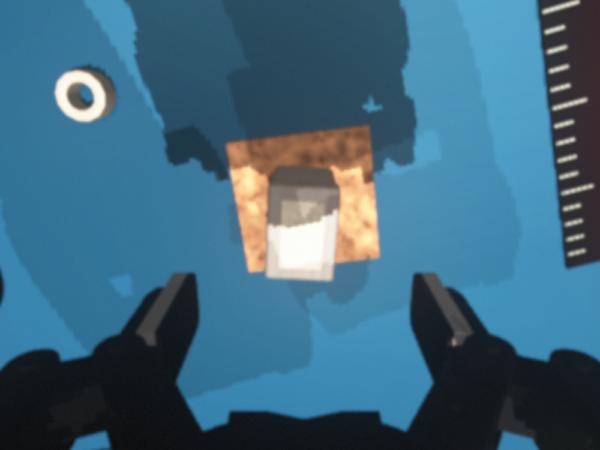

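The tin stands upright on the pad with its lid centred at (303,232). I'll descend and grip.

```bash
python3 -m creep '[[[0,0,-0.7,0,0,0],[0,0,-1.5,0,0,0],[0,0,-2.2,0,0,0],[0,0,-2.7,0,0,0],[0,0,-3,0,0,0],[0,0,-3.16,0,0,0],[0,0,-3.16,0,0,0]]]' 60 30 && python3 -m creep '[[[0,0,0,0,0,0],[0,0,0,0,0,0],[0,0,0,0,0,0],[0,0,0,0,0,0],[0,0,0,0,0,0],[0,0,0,0,0,0],[0,0,0,0,0,0],[0,0,0,0,0,0],[0,0,0,0,0,0]]]' 28 40
```

```text
time_s: 21.73
eef_pos: [636.3, 207.7, 86.7]
ee_rot: [-0.0, 0.109, 0.994, -0.0]
force: [-0.3, 0.3, -0.2]
grip_width: 0.699
grip_force: 0.0
time_s: 22.48
eef_pos: [636.9, 208.1, 88.1]
ee_rot: [0.001, 0.109, 0.994, 0.0]
force: [0.3, -0.4, 5.2]
grip_width: 0.395
grip_force: 40.1
```

```bash
python3 -m creep '[[[0,0,0.3,0,0,0],[0,0,0.8,0,0,0],[0,0,1.5,0,0,0],[-0.1,-0.3,2.2,0,0,0.2],[-0.4,-1,2.4,0,0,0.4],[-0.9,-2.2,2.4,0,0,0.6],[-1.5,-3.6,2.4,0,0,0.8],[-2.1,-5.1,2.4,0,0,1],[-2.7,-6.6,2.4,0,0,1.2],[-3.3,-8.1,2.4,0,0,1.4],[-3.9,-9.6,2.4,0,0,1.6],[-4.5,-11.1,2.4,0,0,1.8],[-5.1,-12.6,2.2,0,0,1.9],[-5.7,-14,1.8,0,0,1.9],[-6.2,-15.1,1.4,0,0,1.9],[-6.4,-15.7,1.1,0,0,1.9],[-6.5,-15.95,1,0,0,1.9],[-6.5,-15.95,1,0,0,1.9]]]' 28 60 && python3 -m creep '[[[0,0,-0.3,0,0,0],[0,0,-0.7,0,0,0],[0,0,-0.86,0,0,0],[0,0,-0.94,0,0,0],[0,0,-0.98,0,0,0],[0,0,-1.02,0,0,0],[0,0,-1.02,0,0,0]]]' 28 60
```

```text
time_s: 23.98
eef_pos: [473.5, -191.6, 112.1]
ee_rot: [-0.0, 0.027, 1.0, 0.0]
force: [-1.1, -0.0, -1.3]
grip_width: 0.391
grip_force: 59.2
time_s: 24.57
eef_pos: [474.0, -190.0, 87.2]
ee_rot: [-0.0, 0.026, 1.0, 0.0]
force: [-3.9, 4.2, 9.7]
grip_width: 0.393
grip_force: 60.1
```

Touched down at about 10 N. I'll release, rise, back off to the start side, and check.

```bash
python3 -m creep '[[[0,0,0,0,0,0],[0,0,0,0,0,0],[0,0,0,0,0,0],[0,0,0.5,0,0,0],[0,0,1.3,0,0,0],[0,0,2.2,0,0,0],[0,0,3.2,0,0,0],[0,0,4.5,0,0,0],[0,0,5.5,0,0,0],[-1,0.5,6,0,0,0],[-2.2,1,6,0,0,0],[-3.4,1.5,6,0,0,0],[-4,1.6,6,0,0,0],[-4,1.6,6,0,0,0]]]' 56 30; python3 - <<'E'
from h import *
t=ctrl.capture("top"); crop(t,180,140,500,300,2.5,"end.png"); print(ctrl.sense()["eef_pos"])
E
```

```text
time_s: 25.73
eef_pos: [371.9, -149.8, 236.5]
ee_rot: [-0.0, 0.026, 1.0, 0.0]
force: [0.4, 0.0, -0.3]
grip_width: 0.654
grip_force: 0.0
[ 373.29034298 -150.54866012  236.77709668]
```

View pics/end.png

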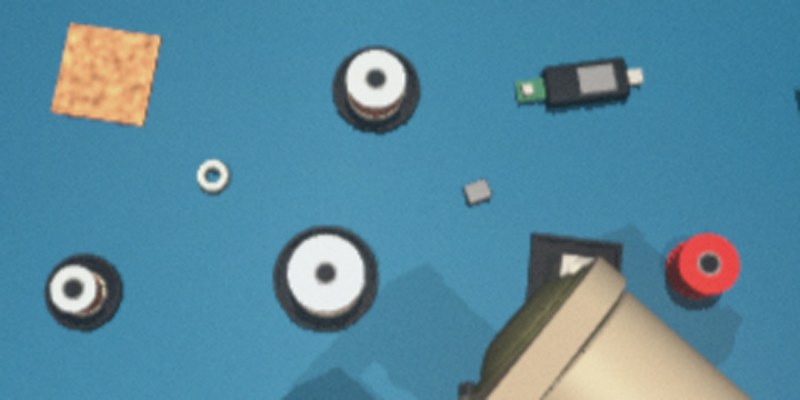

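I've now viewed 16 pictures, over the limit of 14, so no more. The picture shows each spool upright in its dish: small (73,289), medium (375,78), large (325,272). The tin in the tray is partly hidden by the arm, so I'll check the positions numerically.

```bash
python3 - <<'E'
from h import *
c=ctrl.capture("top")
f=lambda x,y,z:w(c,x/2.5+180-.3,y/2.5+140-.3,z)
for n,s,d in [("small",(73,289,41),(84,293,8)),("medium",(375,78,45),(376.5,90,8)),("large",(325,272,49),(326,279,8))]: print(n,f(*s),f(*d))
s=ctrl.capture("scene"); im=s["image"].astype(int)
# tin lid in scene view: light grey pixels near predicted position
p=px(s,[473.5,-191,49]); u,v=p.round().astype(int); g=im[v-25:v+25,u-25:u+25]
m=((g.min(2)>120)).astype(np.uint8); k,l,st,ce=cv2.connectedComponentsWithStats(m)
for i in range(1,k):
    if st[i,4]>30: print(st[i,4], w(s,ce[i][0]+u-25,ce[i][1]+v-25,49))
    if st[i,4]>30:
        ys,xs=np.where(l==i); b=cv2.minAreaRect(np.array([w(s,x+u-25,y+v-25,49)[:2] for x,y in zip(xs,ys)],np.float32)); print(b)
E
```

```text
small [447.9 207.6  41. ] [448.  206.8   8. ]
medium [633.3 -19.8  45. ] [633.5 -21.3   8. ]
large [472.4  10.   49. ] [471.4  10.6   8. ]
260 [ 472.7 -189.8   49. ]
((472.2109680175781, -189.26739501953125), (33.445430755615234, 47.60862731933594), 84.42068481445312)
```

```bash
python3 -c "
from rig import ctrl
print(ctrl.finish_job())"
```

```text
the job is handed in; nothing more can be done
None
```

The job is handed in at about 26 s with no verdict returned: by camera each spool is within 2 mm of its dish's centre and the tin within 2 mm of the tray's centre and 6° of its long side, but I viewed 16 pictures, over the limit of 14.

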